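# Load a tape roll into the snap-in dispenser

### The job

Load the turquoise tape roll from the wooden rack into the empty black dispenser: lay its axle across the two orange spring clips, then press it down one end after the other, so that one clip has snapped round the axle for a moment (half a second, say) while the other end is still up, and then the second clip snaps too. Press gently, no harder than it takes to snap one clip (shoving with 35 N or more would break the dispenser), leave the axle level and fully home in both clips, and do not disturb the other rolls or anything else on the table.

Things in the scene. Friction and masses are not known exactly. Their poses are not given: they have to be found in the camera images.
- turquoise_roll: White axle 16 mm thick, 168 mm long; wound roll at its middle, 76 mm in diameter, 26 mm wide, with flat hard sides; a grey 26 mm collar 4 mm thick near each end (inner faces 75 mm from the middle). One rigid piece. Origin: middle of the axle; y along it. Turquoise; 150 to 290 g; starts in one of the rack's three places; either way round will do.
- pink_roll: The same roll in pink, to be left in its place of the rack. Origin: middle of its axle; y along it.
- gold_roll: The same roll in gold yellow, to be left in its place of the rack. Origin: middle of its axle; y along it.
- rack: Fixed light-wood rack, 290 x 156 mm; two rails (10 mm thick) along its x at y = +65 and -65 mm. The axles lie across the rails in open-topped notches 90 mm apart along x, axle middle 50 mm above the table; the notch walls end 3 mm above that. Lift a roll straight up. Origin: centre of its underside, z up.
- dispenser: Fixed heavy black dispenser, base 150 x 170 x 16 mm, cutter wall on its -x side (60 to 70 mm from the origin, 90 mm wide, top 61 mm above the table). Near its left and right edge stands a clip, 12 mm wide along the axle: two orange sprung fingers. Low side walls, tops 39 mm up. With the roll laid on, 46 mm of bare axle lies between each side of the roll and its clip. Origin: centre of its underside, z up, y along the loaded axle.
- clip_left (a point): Middle of the clip at the dispenser's +y side (65 mm from the seat point), at the height of a seated axle, 60 mm above the table. Its two fingers end in rounded lips 67 mm above the table, 12.5 mm apart; above these they flare outward, 33 mm apart at the tops, 80 mm above the table. The roll's collars pass outside the clips with 4 mm of end play.
- clip_right (a point): The same for the clip at the -y side. An axle laid on both clips rests on the lips, its middle 73 mm above the table. Pushed down with 8 to 12 N per clip it spreads the fingers, and after 6 mm it snaps down on a hard grey saddle. Pushed on the bare axle next to one clip, that end goes first; pushing on with over 20 N there can force in the other end too.
- seat (a point): The point of the dispenser where the middle of the axle is when fully home, 60 mm above the table, midway between the clips. Axes as the dispenser: y along the axle, z up.
- clip_left_far (a joint): Opening angle (rad) of the far (+x) orange finger of the clip at the dispenser's +y side: 0 at rest, about 0.06 when the thickest part of the axle passes the lip, back to about 0 once it has snapped. Spring-loaded shut.
- clip_right_far (a joint): The same for the far finger of the clip at the dispenser's -y side.
- pink_carton: Pink carton, 140 x 50 x 50 mm, on the right of the table. Origin: centre of its underside. A bystander.
- white_carton: White carton, 50 x 60 x 80 mm high, beyond the gap between rack and dispenser. Origin: centre of its underside. A bystander.
- marker: Yellow marker with a black cap, 125 x 14 x 14 mm, lying between rack and dispenser. Origin: centre of its underside. A bystander.
- glue_jar: Amber jar, 60 mm in diameter, 100 mm high, on the left of the table. Origin: centre of its underside. A bystander.
Things that resemble listed ones, but are neither listed nor needed, are in the scene too. What is shaped like the turquoise_roll but blue or purple is not meant.

How it is judged (in metres and radians):
On the way:
1. one end of the axle is down in its clip (the middle of the axle 4 to 11 mm above its home height) while the other end is still up, the axle sloping 0.06 to 0.17 rad (x of turquoise_roll in the frame of seat between -0.005 and 0.005 m and y of turquoise_roll in the frame of seat between -0.009 and 0.009 m and z of turquoise_roll in the frame of seat between 0.004 and 0.011 m and angle between the y axis of turquoise_roll and the y axis of seat, either way round between 0.06 and 0.17 rad), for 0.2 s.
At the end, for the whole second after the job is handed in: The turquoise roll's axle rests in both clips: its middle within 4 mm across, 8 mm along and 2.5 mm in height of the seat point, level and in line with the clips within 0.03 rad, both clips shut again (below 0.05 rad), the roll at rest; the other things where they were (x of turquoise_roll in the frame of seat between -0.004 and 0.004 m and y of turquoise_roll in the frame of seat between -0.008 and 0.008 m and z of turquoise_roll in the frame of seat between -0.0025 and 0.0025 m and angle between the y axis of turquoise_roll and the y axis of seat, either way round below 0.03 rad and linear speed of turquoise_roll below 0.02 m/s and value of joint each of clip_left_far, clip_right_far below 0.05 rad); the robot touches nothing.
It fails at once if the turquoise roll, or anything else, bears on the dispenser with more than 35 N (contact force between dispenser and anything else above 35 N).
It fails at once if the pink or the gold roll is shifted by more than 12 mm (distance of any of pink_roll, gold_roll from where it was at the start of the episode above 0.012 m).
It fails at once if a carton, the marker or the glue jar is shifted by more than 30 mm (distance of any of pink_carton, white_carton, marker, glue_jar from where it was at the start of the episode above 0.03 m).
It also fails if it takes over 61 s, if anything falls off the work surface, if the arm or the gripper's body presses on something with over 40 N, if the wrist force passes 120 N, or if a joint passes its speed limit or range.

### The arm

A 6-joint arm with a two-finger parallel gripper is mounted at the origin on the work surface. World frame = base frame: x ahead of the robot, y to its left, z up, the work surface at z = 0. Lengths are in mm, angles in rad, forces in N, time in s.
With the tool pointing down it reaches from about 375 to 925 mm from the base axis. Payload 5.7 kg.
Tool frame: the origin (TCP) lies at the very end of the fingers, on their centre line; the grasp point (between the pads) lies 19 mm behind it (r.grasp_offset is the distance from the TCP to the grasp point, in mm); z points along the fingers, y is the direction in which the jaws open and shut (so a half turn about z gives the same grasp; the last joint's range is limited). The gripper opens to 88 mm and grips with 3 to 60 N. Pads are 20 mm wide; open, the fingers measure 115 mm over their backs; the gripper's body (75 mm by 178 mm) begins 61 mm behind the grasp point.
Start: joints at [-1.443, 0.359, 1.51, -0, 1.272, -0.115], TCP at [144.239, -582.372, 222.623] pointing down, gripper open.
Joint ranges: [-2.97, 2.97], [-1.01, 2.36], [0.21, 2.38], [-0.96, 4.11], [0.2, 2.71], [-2.98, 2.98]. Speed limits (rad/s): [2.39, 2.39, 3.14, 3.14, 3.14, 3.14].

### API

Orientations are given as a rotation vector (axis times angle).
In Python, from workcell import r gives the robot as it stands.
- The arm moves only by the shell command python3 -m pendant 'ROWS' [FORCE]. ROWS is JSON, a list of rows, each a list of 3 entries, a list of its own where there are three numbers: the turn, a rotation vector about the world's x, y, z in degrees, then the shift along the world's x, y, z in m, then the opening, from -1 (shut) to 1 (fully open). In form: [[[ax, ay, az], [tx, ty, tz], jaw], ...]. A call has 1 to 20 rows; each row shifts and turns the commanded pose from where the row before left it; what a row does not reach is not made up. A row lasts 1/8 s, in which the tool goes at most 62.5 mm and 10.7 degrees, less where a joint would pass 70% of its speed; a pose out of reach is approached as far as the arm can. A call is refused whole if a number of a shift passes 0.0625 or a number of a turn 10.7, either way. A call with a gripper value outside its range is refused whole. The fingers move at their own pace and stop on an object; FORCE is the grip in N (left out, the last holds). Time passes only in rows, so rows that do not move let the fingers close. It gives the time, the measured TCP pose, the force and the opening at its end, in the units of the state.
- r.sense(): the state, without advancing time (a new reading comes with each control period).
- r.snapshot(name): name is "scene" or "top"; returns (picture, depth): 420x560x3 uint8, red, green, blue; 420x560 float32, mm along the optical axis (not along the pixel's ray), 0 where there is no reading.
- r.get_calibration(name): a dict with "fx", "fy", "cx", "cy" (pixels), "dist" ([k1, k2, p1, p2, k3] as OpenCV has them; the pictures are not rectified), "T" (4x4, takes a point from camera to world coordinates). Camera axes: x right, y up, looking along -z (the intrinsics and any distortion apply to the point x, -y, -z); pixel columns grow to the right and rows downward; lengths in mm; the calibration is good to about 2 mm. A picture is of the moment at which its call begins. get_calibration takes no time and is no camera call.
- r.close_job(): hands the job in, once; it reports no verdict.
The state is a dict: "t": time; "joint_pos": joint angles; "joint_velocities": joint speeds; "tau": joint torques, N m; "position": TCP position; "tcp_rot": TCP orientation; "wrist_force": force on the tool from outside, world axes, zero at the start; "torque": the same for the moment, N m; "width": finger opening in mm.
Only numpy, scipy, OpenCV 4.12 (cv2) and the standard library are available. Lean on these libraries where they do the work, as an engineer would, in place of code of your own. Each camera call takes 0.05 s, during which the arm holds its last target.

## Working session

There is one attempt and no reset: what is moved stays moved. The work goes in short steps, Python scripts to look and compute and a shell command to move; the robot and the scene stay as the last step left them, time stands still between calls to the robot, and variables do not carry over. Pictures are saved under pics/ and viewed, and the job is handed in when it is done.

```bash
mkdir -p pics; ls; python3 - <<'E'
from workcell import r
import cv2,numpy as np
for n in ("scene","top"):
    p,d=r.snapshot(n); cv2.imwrite(f"pics/{n}0.png",p[:,:,::-1]); np.savez(f"{n}0.npz",p=p,d=d)
    c=r.get_calibration(n); print(n,{k:np.round(v,3).tolist() for k,v in c.items()})
s=r.sense(); print(s)
E
```

```text
pics
scene {'fx': 384.874, 'fy': 384.874, 'cx': 280.308, 'cy': 207.555, 'dist': [-0.091, 0.0, 0.0, 0.0, 0.0], 'T': [[-0.096, -0.761, 0.642, 1292.594], [0.995, -0.078, 0.057, -31.768], [0.007, 0.644, 0.765, 933.344], [0.0, 0.0, 0.0, 1.0]]}
top {'fx': 458.367, 'fy': 458.367, 'cx': 278.554, 'cy': 217.058, 'dist': [-0.039, 0.0, 0.0, 0.0, 0.0], 'T': [[0.004, 0.993, -0.116, 401.431], [-1.0, 0.005, 0.004, -76.489], [0.004, 0.116, 0.993, 1432.649], [0.0, 0.0, 0.0, 1.0]]}
{'t': 0.1, 'joint_pos': array([-1.44310149e+00,  3.59411496e-01,  1.51131901e+00,  1.47579629e-05,
        1.27252757e+00, -1.15129187e-01]), 'joint_velocities': array([ 1.14625632e-03, -2.02599124e-03, -3.44065803e-03, -1.25204250e-04,
       -1.22966713e-03, -9.86667712e-05]), 'tau': array([-1.46373159e-04, -5.16358709e+01, -2.71406937e+01,  6.76198793e-02,
        2.76717951e-02, -1.73965128e-05]), 'position': array([ 144.16678744, -581.77246855,  221.90843786]), 'tcp_rot': array([-3.11681378e+00, -3.80282199e-01, -5.71309521e-06]), 'wrist_force': array([ 0.28200069,  0.86038217, -0.19034366]), 'torque': array([0.00799323, 0.02426392, 0.00493805]), 'width': 87.75727658837731}
```

View pics/scene0.png

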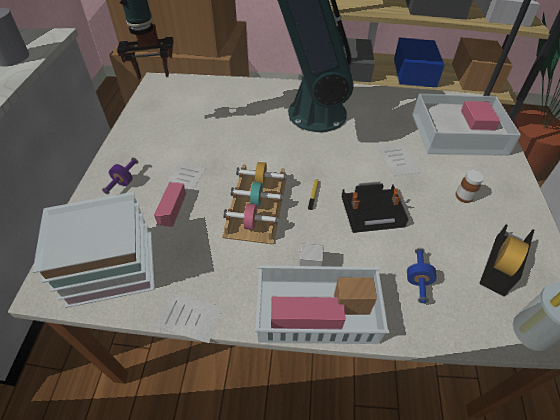

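View pics/top0.png

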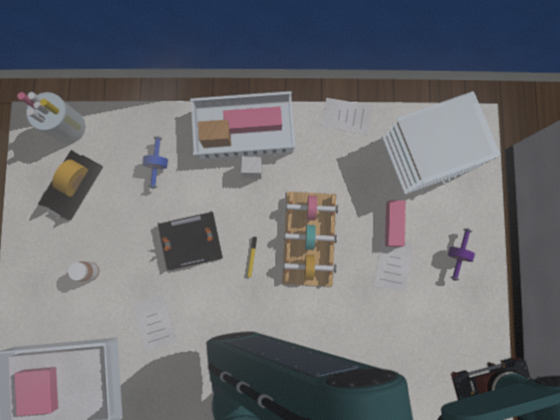

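```bash
cat > h.py <<'E'
import cv2,numpy as np
from workcell import r
def rays(n,uv):
    c=r.get_calibration(n); K=np.array([[c['fx'],0,c['cx']],[0,c['fy'],c['cy']],[0,0,1]])
    q=cv2.undistortPoints(np.array(uv,float).reshape(-1,1,2),K,np.array(c['dist'])).reshape(-1,2)
    T=np.array(c['T']); d=np.c_[q[:,0],-q[:,1],-np.ones(len(q))]
    return T[:3,3],d@T[:3,:3].T
def plane(n,uv,z):
    o,d=rays(n,uv); return o+d*((z-o[2])/d[:,2])[:,None]
def depthpts(n,uv,dep):
    o,d=rays(n,uv); return o+d*np.array(dep)[:,None]
def load(k,n): 
    f=np.load(f"{n}{k}.npz"); return f['p'],f['d']
def snap(k,n):
    p,d=r.snapshot(n); np.savez(f"{n}{k}.npz",p=p,d=d); cv2.imwrite(f"pics/{n}{k}.png",p[:,:,::-1]); return p,d
E
python3 - <<'E'
from h import *
for n,(x,y,w,h) in dict(scene=(215,155,210,95),top=(140,180,210,115)).items():
    p,d=load(0,n); c=p[y:y+h,x:x+w,::-1]; c=cv2.resize(c,(800,int(800*h/w)),interpolation=cv2.INTER_CUBIC); cv2.imwrite(f"pics/{n}0c.png",np.clip(c*1.4,0,255))
    hsv=cv2.cvtColor(p,cv2.COLOR_RGB2HSV); H,S,V=[hsv[...,i].astype(int) for i in range(3)]
    M=dict(turq=(H>83)&(H<95)&(S>100), orange=(H>5)&(H<15)&(S>120))
    for k,m in M.items():
        N,l,st,ce=cv2.connectedComponentsWithStats(m.astype(np.uint8))
        for i in range(1,N):
            if st[i,4]>12:
                v,u=np.nonzero((l==i)&(d>0)); P=depthpts(n,np.c_[u,v],d[v,u])
                print(n,k,st[i],ce[i].round(1),P.mean(0).round(1),P.min(0).round(0),P.max(0).round(0))
E
```

```text
scene turq [251 182  10  24 170] [255.  192.5] [ 521.7 -176.9   75. ] [ 485. -189.   39.] [ 543. -164.   91.]
scene orange [154  30   4  10  13] [156.   33.8] [ -53.  -623.7  280.6] [-467. -805.   63.] [ 152. -540.  383.]
scene orange [526 105  16   4  24] [534.3 106. ] [-1378.7  1750.9  -753.5] [-1402.  1676.  -767.] [-1352.  1809.  -741.]
scene orange [ 513  106   47   73 2011] [537.9 137.8] [-549.9 1323.7 -439.5] [-1394.  1173.  -764.] [-424. 1868. -299.]
scene orange [461 178  19  14 124] [468.6 185.7] [415.2 491.1  67.6] [387. 473.  52.] [429. 522.  82.]
scene orange [537 180   7   7  15] [540.4 182.5] [-499.1 1481.9 -751.7] [-530. 1465. -761.] [-472. 1513. -742.]
scene orange [392 189   9  16  67] [395.9 196.5] [479.3 253.1  59.4] [421. 244.   1.] [500. 286.  80.]
scene orange [351 192   9  17  74] [355.2 200. ] [505.7 126.9  58.4] [457. 118.  12.] [526. 147.  78.]
scene orange [456 193  15  10  31] [461.8 199.2] [418.9 490.6   6.7] [397. 473.  -2.] [431. 519.  14.]
scene orange [226 216   4   4  13] [227.4 217.2] [ 605.1 -248.1   50.6] [ 601. -253.   43.] [ 608. -243.   55.]
scene orange [    0   323   560    97 29379] [254.8 384.2] [ 875.8 -176.3 -712.1] [  695. -1274.  -765.] [1141. 1152. -132.]
scene orange [100 331  10   3  15] [104.5 331.6] [ 703.3 -889.3 -752.7] [ 699. -910. -760.] [ 710. -862. -743.]
scene orange [113 333  30  13 143] [126.3 338.7] [ 723.7 -774.7 -750.3] [ 696. -831. -762.] [ 752. -704. -739.]
scene orange [509 368   9   4  15] [513.8 368.7] [ 703.1  964.2 -752. ] [ 697.  940. -759.] [ 716.  978. -746.][ WARN:0@0.422] global loadsave.cpp:1063 imwrite_ Unsupported depth image for selected encoder is fallbacked to CV_8U.
```

```bash
sleep 1
```

```text
(no output)
```

View pics/scene0c.png

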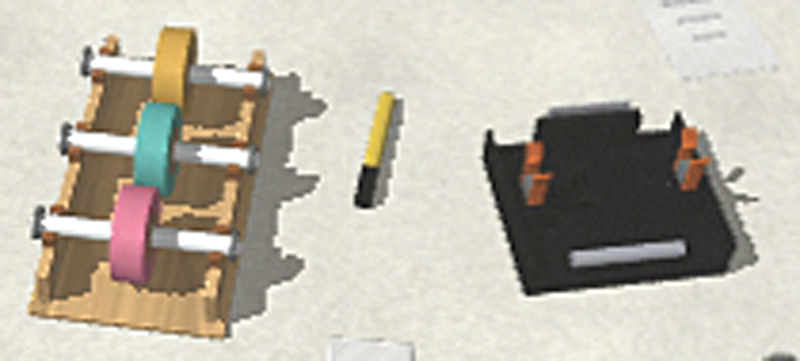

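View pics/top0c.png

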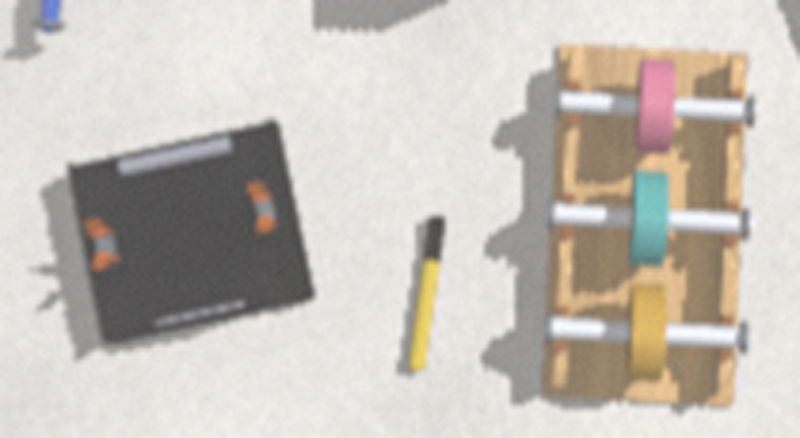

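```bash
python3 - <<'E'
from h import *
p,d=load(0,"top"); hsv=cv2.cvtColor(p,cv2.COLOR_RGB2HSV)
for a in [(311,237),(310,230),(168,244),(208,235),(290,238),(335,239)]: print(a,hsv[a[1],a[0]],d[a[1],a[0]])
print((d[180:295,140:350]>0).mean())
E
```

```text
(311, 237) [ 88  90 141] 1343.6682
(310, 230) [ 90  92 139] 1357.4968
(168, 244) [108  12 105] 1377.4462
(208, 235) [90  3 99] 1386.6829
(290, 238) [  0   4 126] 1376.0879
(335, 239) [110   8 100] 1371.7874
0.9961490683229813
```

```bash
python3 - <<'E' 
from h import *
def comps(n,m,box,mn=8):
    x,y,w,h=box; mm=np.zeros(m.shape,np.uint8); mm[y:y+h,x:x+w]=m[y:y+h,x:x+w]
    N,l,st,ce=cv2.connectedComponentsWithStats(mm)
    return [(l==i) for i in range(1,N) if st[i,4]>=mn]
for n,db,rb in (("scene",(335,180,80,55),(220,155,70,90)),("top",(150,205,80,70),(280,185,65,105))):
    p,d=load(0,n); hsv=cv2.cvtColor(p,cv2.COLOR_RGB2HSV); H,S,V=[hsv[...,i].astype(int) for i in range(3)]
    for nm,m,b in (("orange",(H<18)&(S>60),db),("turq",(H>80)&(H<98)&(S>60),rb),("axle",(S<25)&(V>140),rb),("gold",(H>17)&(H<25)&(S>110),rb),("black",(V<75) if n=="top" else (V<60),db)):
        for c in comps(n,m,b):
            v,u=np.nonzero(c&(d>0)); P=depthpts(n,np.c_[u,v],d[v,u]); 
            print(n,nm,len(u),(u.mean().round(1),v.mean().round(1)),np.median(P,0).round(1),"min",P.min(0).round(0),"max",P.max(0).round(0))
E
```

```text
scene orange 89 (np.float64(395.7), np.float64(196.2)) [471.8 253.4  56.1] min [420. 244.  -3.] max [500. 290.  80.]
scene orange 96 (np.float64(354.9), np.float64(199.8)) [499.7 125.5  58. ] min [439. 118.  12.] max [526. 147.  79.]
scene turq 210 (np.float64(255.2), np.float64(193.1)) [ 525.1 -175.8   76.9] min [ 474. -191.   17.] max [ 543. -162.   91.]
scene axle 1984 (np.float64(243.5), np.float64(182.3)) [ 364.5 -257.5   -0.6] min [ 258. -340.   -7.] max [668. -86.  62.]
scene axle 66 (np.float64(241.5), np.float64(191.9)) [ 505.8 -222.1   55.4] min [ 498. -249.   47.] max [ 512. -198.   61.]
scene axle 50 (np.float64(273.3), np.float64(195.6)) [ 510.1 -123.4   55.1] min [ 503. -142.   46.] max [ 517. -105.   60.]
scene axle 28 (np.float64(288.4), np.float64(215.1)) [ 5.402e+02 -7.270e+01 -5.000e-01] min [507. -76.  -3.] max [566. -69.   3.]
scene axle 58 (np.float64(268.2), np.float64(218.1)) [ 600.1 -128.5   55.3] min [ 594. -147.   48.] max [ 605. -108.   60.]
scene axle 134 (np.float64(284.0), np.float64(238.9)) [632.8 -75.4  -0.8] min [ 591. -106.   -7.] max [651. -62.   5
[... 1346 characters left out ...]
oat64(324.6), np.float64(237.2)) [ 502.  -220.8   55.7] min [ 496. -246.    7.] max [ 512. -194.   66.]
top axle 56 (np.float64(291.0), np.float64(265.4)) [ 417.8 -119.2   57. ] min [ 412. -140.    8.] max [ 424. -101.   63.]
top axle 83 (np.float64(323.3), np.float64(267.2)) [ 412.2 -215.1   56.1] min [ 406. -246.    5.] max [ 419. -191.   64.]
top gold 194 (np.float64(309.8), np.float64(265.7)) [ 416.2 -173.8   83.4] min [ 383. -187.   53.] max [ 448. -162.   94.]
top black 2205 (np.float64(190.2), np.float64(242.1)) [486.8 191.   16.9] min [404.  93.  -4.] max [579. 288.  83.]
top black 19 (np.float64(162.7), np.float64(243.9)) [480.3 272.8  33.4] min [468. 270.  13.] max [492. 276.  43.]
```

```bash
python3 - <<'E' 
from h import *
for n in ("scene","top"):
    p,d=load(0,n); v,u=np.nonzero(d>0); P=depthpts(n,np.c_[u,v],d[v,u])
    k=(P[:,0]>385)&(P[:,0]<600)&(P[:,1]>80)&(P[:,1]<300)&(P[:,2]>9)
    Q=P[k]; 
    for lo,hi in ((9,100),(10,22),(30,45),(55,63),(64,90)):
        q=Q[(Q[:,2]>lo)&(Q[:,2]<hi),:2].astype(np.float32)
        if len(q)>3:
            a=cv2.minAreaRect(q); print(n,lo,hi,len(q),a)
    # clips: points above 45 near clips
    for cx,cy in ((508,128),(480,255)):
        q=Q[(Q[:,2]>64)&(np.hypot(Q[:,0]-cx,Q[:,1]-cy)<28)]
        print(" clip hi",len(q),q.mean(0).round(1),((q.min(0)+q.max(0))/2).round(1), (q.max(0)-q.min(0)).round(1))
    # roll
    for nm,c in (("turq",(504,-175)),):
        k=(np.hypot(P[:,0]-c[0],P[:,1]-c[1])<45)&(P[:,2]>66); q=P[k]; print(" roll",len(q),((q.min(0)+q.max(0))/2).round(1),(q.max(0)-q.min(0)).round(1))
E
```

```text
scene 9 100 2391 ((494.5497131347656, 190.8009490966797), (155.29359436035156, 171.5585174560547), 12.994779586791992)
scene 10 22 1495 ((495.7594299316406, 189.64517211914062), (155.2090606689453, 170.57032775878906), 13.82821273803711)
scene 30 45 362 ((492.9574890136719, 190.4385986328125), (147.7924041748047, 171.6365203857422), 13.355094909667969)
scene 55 63 68 ((465.0044860839844, 183.8216552734375), (88.41764068603516, 140.92840576171875), 13.88737964630127)
scene 64 90 68 ((493.9054870605469, 190.4857940673828), (38.13825225830078, 141.2727813720703), 12.212410926818848)
 clip hi 37 [501.4 125.8  72. ] [507.7 126.4  72.4] [36.5 17.1 13.9]
 clip hi 31 [474.2 251.6  72.9] [480.6 253.6  73.2] [38.7 19.  14.2]
 roll 158 [ 506.4 -176.6   78.9] [64.1 28.1 25.2]
top 9 100 2697 ((493.3640441894531, 191.8529052734375), (176.06471252441406, 171.43898010253906), 13.345074653625488)
top 10 22 1956 ((493.9636535644531, 191.88162231445312), (176.6378631591797, 170.08990478515625), 12.723443984985352)
top 30 45 314 ((492.5205383300781, 192.24264526367188), (141.0186767578125, 173.22366333007812), 11.89338207244873)
top 55 63 61 ((463.30999755859375, 185.524658203125), (78.54338073730469, 141.17779541015625), 10.350762367248535)
top 64 90 73 ((467.9377136230469, 185.93251037597656), (86.67228698730469, 141.69564819335938), 13.135412216186523)
 clip hi 35 [507.  128.3  74.4] [506.4 128.6  74.1] [39.1 16.8 18.4]
 clip hi 32 [479.1 255.1  75. ] [478.9 255.1  73.9] [32.6 16.2 17.9]
 roll 214 [ 499.7 -176.2   79.3] [68.7 27.8 26.1]
```

```bash
python3 -m pendant '[[[0,0,-1.68],[0.036,0.0407,0],1],[[0,0,-1.68],[0.036,0.0407,0],1],[[0,0,-1.68],[0.036,0.0407,0],1],[[0,0,-1.68],[0.036,0.0407,0],1],[[0,0,-1.68],[0.036,0.0407,0],1],[[0,0,-1.68],[0.036,0.0407,0],1],[[0,0,-1.68],[0.036,0.0407,0],1],[[0,0,-1.68],[0.036,0.0407,0],1],[[0,0,-1.68],[0.036,0.0407,0],1],[[0,0,-1.68],[0.036,0.0407,0],1],[[0,0,0],[0,0,-0.03],1],[[0,0,0],[0,0,-0.03],1],[[0,0,0],[0,0,-0.02],1],[[0,0,0],[0,0,0],1]]'
cat >> h.py <<'E'
def st():
    s=r.sense(); R=cv2.Rodrigues(np.array(s['tcp_rot']))[0]
    print("t",round(s['t'],2),"pos",s['position'].round(1),"yaw y",round(np.degrees(np.arctan2(R[1,1],R[0,1]))%180,2),"z",R[:,2].round(3),"tilt y",round(R[2,1],4),"F",s['wrist_force'].round(1),"w",round(s['width'],1),"j",s['joint_pos'].round(2))
E
python3 -c "from h import *;st()"
```

```text
t: 1.85
position: [502.8, -174.5, 141.0]
tcp_rot: [-3.139, 0.079, 0.006]
wrist_force: [-0.2, -0.3, -0.3]
width: 88.0
t 1.85 pos [ 502.8 -174.5  141. ] yaw y 87.12 z [-0.004  0.002 -1.   ] tilt y -0.0018 F [-0.2 -0.3 -0.3] w 88.0 j [-0.46  0.36  1.75  0.    1.04  1.16]
```

```bash
python3 -m pendant '[[[0,0,0],[0.0012,-0.001,-0.03],1],[[0,0,0],[0,0,-0.03],1],[[0,0,0],[0,0,-0.019],1],[[0,0,0],[0,0,0],1],[[0,0,0],[0,0,0],0],[[0,0,0],[0,0,0],-0.5],[[0,0,0],[0,0,0],-1],[[0,0,0],[0,0,0],-1],[[0,0,0],[0,0,0],-1],[[0,0,0],[0,0,0],-1]]' 25
python3 -c "from h import *;st();snap(1,'scene');p,d=snap(1,'top');cv2.imwrite('pics/t1c.png',cv2.resize(np.ascontiguousarray(p[180:300,250:390,::-1]),(700,600)))"
```

```text
t: 3.1
position: [505.4, -176.4, 63.6]
tcp_rot: [-3.14, 0.079, 0.0]
wrist_force: [-0.6, -0.3, -0.0]
width: 31.4
t 3.1 pos [ 505.4 -176.4   63.6] yaw y 87.11 z [-0.  0. -1.] tilt y -0.0001 F [-0.6 -0.3 -0. ] w 31.4 j [-0.46  0.47  1.81  0.    0.86  1.16]
```

View pics/scene1.png

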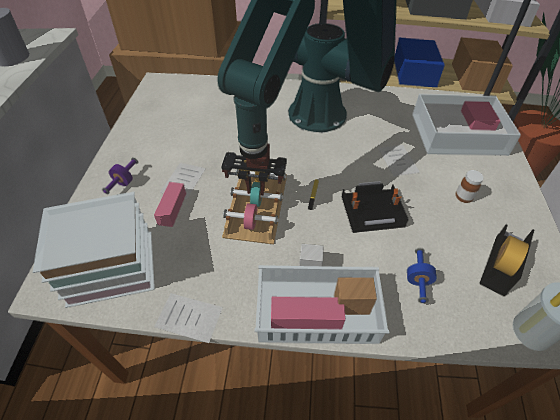

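```bash
python3 -m pendant '[[[0,0,0],[0,0,0],-1],[[0,0,0],[0,0,0],-1],[[0,0,0],[0,0,0],-1]]' 
python3 -c "from h import *;st()"
```

```text
t: 3.58
position: [505.4, -176.3, 63.6]
tcp_rot: [-3.14, 0.079, 0.0]
wrist_force: [-0.6, 0.4, -0.2]
width: 26.0
t 3.58 pos [ 505.4 -176.3   63.6] yaw y 87.11 z [-0.  0. -1.] tilt y -0.0002 F [-0.6  0.4 -0.2] w 26.0 j [-0.46  0.47  1.81  0.    0.86  1.16]
```

```bash
python3 -m pendant '[[[0,0,0],[0,0,0.005],-1],[[0,0,0],[0,0,0.01],-1],[[0,0,0],[0,0,0.015],-1],[[0,0,0],[0,0,0.02],-1],[[0,0,0],[0,0,0.03],-1],[[0,0,0],[0,0,0.03],-1],[[0,0,0],[0,0,0],-1],[[0,0,0],[0,0,0],-1]]' 
python3 -c "
from h import *;st();
for n in('scene','top'):
  p,d=snap(2,n)
  x,y=(200,130) if n=='scene' else (240,180)
  cv2.imwrite(f'pics/{n}2c.png',cv2.resize(np.ascontiguousarray(p[y:y+120,x:x+160,::-1]),(800,600)))"
```

```text
t: 4.58
position: [505.0, -176.2, 173.4]
tcp_rot: [-3.14, 0.079, 0.0]
wrist_force: [-0.4, -0.0, -2.3]
width: 25.4
t 4.58 pos [ 505.  -176.2  173.4] yaw y 87.11 z [-0.  0. -1.] tilt y -0.0002 F [-0.4 -0.  -2.3] w 25.4 j [-0.46  0.32  1.71  0.    1.11  1.16]
```

View pics/scene2c.png

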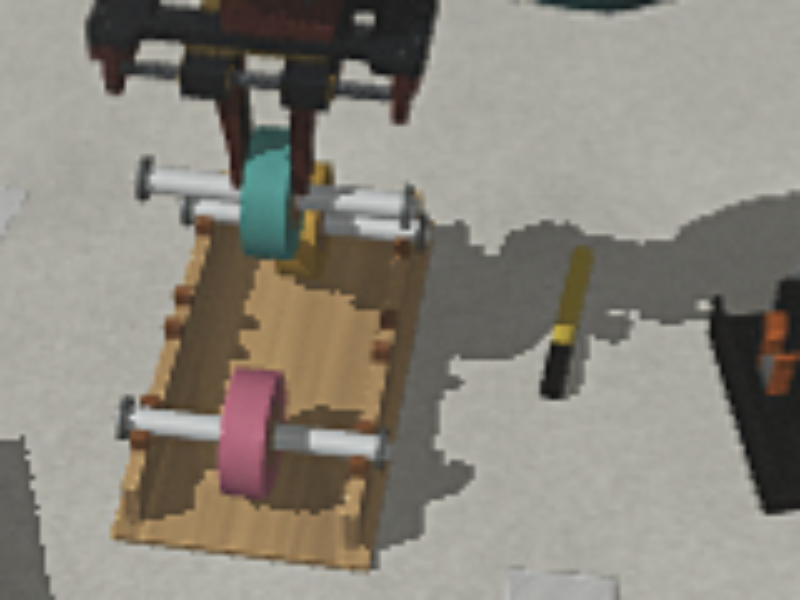

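View pics/top2c.png

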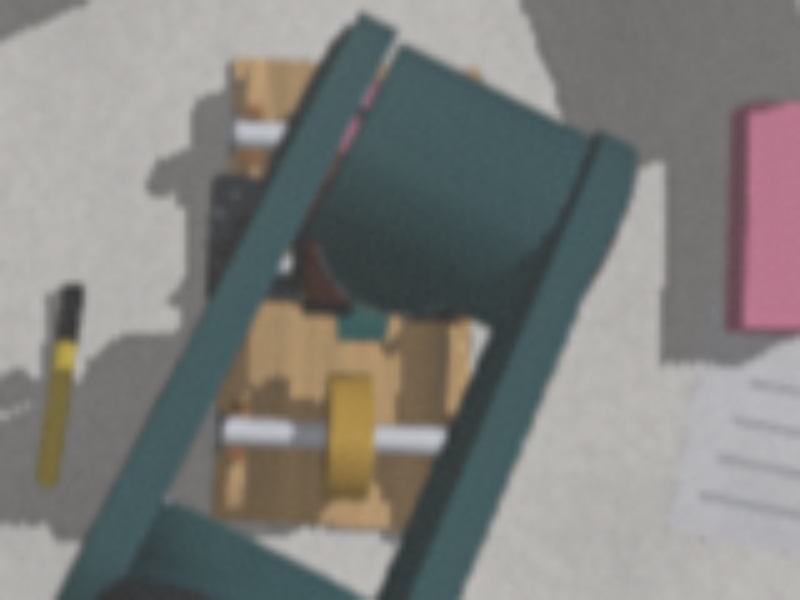

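```bash
python3 -m pendant '[[[0,0,1.99],[-0.0013,0.046,0],-1],[[0,0,1.99],[-0.0013,0.046,0],-1],[[0,0,1.99],[-0.0013,0.046,0],-1],[[0,0,1.99],[-0.0013,0.046,0],-1],[[0,0,1.99],[-0.0013,0.046,0],-1],[[0,0,1.99],[-0.0013,0.046,0],-1],[[0,0,1.99],[-0.0013,0.046,0],-1],[[0,0,1.99],[-0.0013,0.046,0],-1],[[0,0,0],[0,0,-0.03],-1],[[0,0,0],[0,0,-0.02],-1],[[0,0,0],[0,0,0],-1],[[0,0,0],[0,0,0],-1],[[0,0,0],[0,0,0],-1]]' 
python3 -c "
from h import *;st();
for n in('scene','top'):
  p,d=snap(3,n)
  x,y=(310,130) if n=='scene' else (120,180)
  cv2.imwrite(f'pics/{n}3c.png',cv2.resize(np.ascontiguousarray(p[y:y+120,x:x+160,::-1]),(800,600)))"
```

```text
t: 6.3
position: [495.8, 191.6, 124.4]
tcp_rot: [-3.121, -0.356, -0.002]
wrist_force: [0.2, -0.0, -1.4]
width: 25.6
t 6.3 pos [495.8 191.6 124.4] yaw y 103.01 z [ 0.001  0.    -1.   ] tilt y -0.0001 F [ 0.2 -0.  -1.4] w 25.6 j [0.24 0.37 1.77 0.   1.   1.58]
```

View pics/scene3c.png

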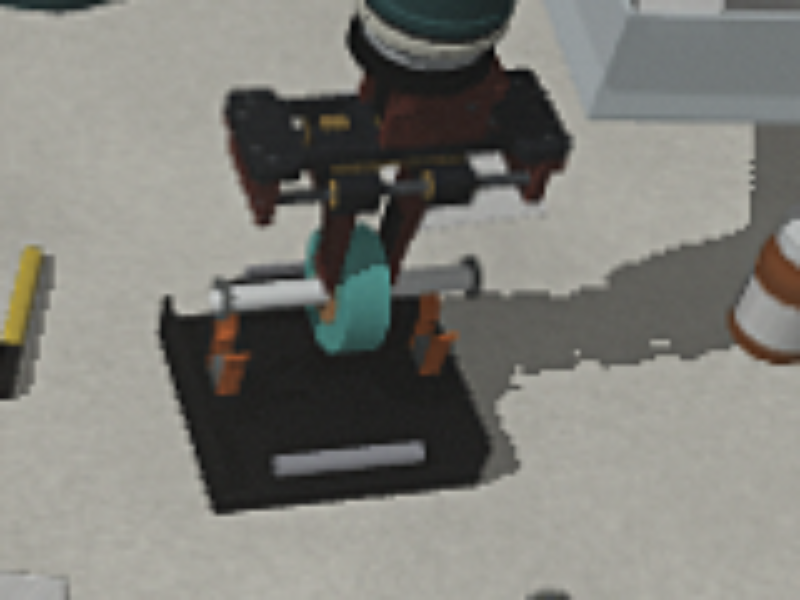

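View pics/top3c.png

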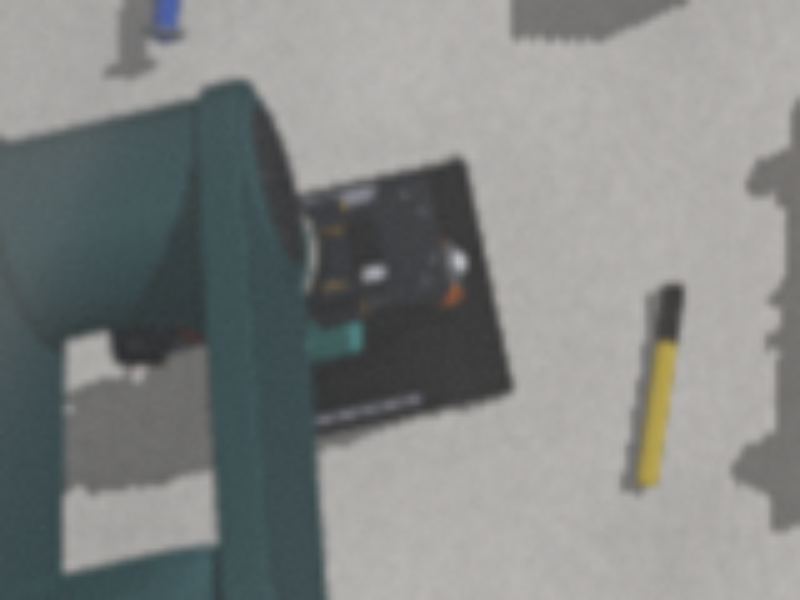

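```bash
python3 - <<'E'
from h import *
n="scene"; p,d=load(3,n); v,u=np.nonzero(d>0); P=depthpts(n,np.c_[u,v],d[v,u])
hsv=cv2.cvtColor(p,cv2.COLOR_RGB2HSV)[v,u].astype(int)
s=np.array([494,191.3]); ax=np.array([-np.sin(.227),np.cos(.227)]); ex=np.array([np.cos(.227),np.sin(.227)])
L=np.c_[(P[:,:2]-s)@ex,(P[:,:2]-s)@ax,P[:,2]]
k=(abs(L[:,0])<25)&(abs(L[:,1])<95)&(L[:,2]>100)&(L[:,2]<128)&(hsv[:,1]<50)&(abs(L[:,1])>20)
q=L[k]; print(len(q))
for a,b in((-95,-78),(-78,-50),(-50,-20),(20,50),(50,78),(78,95)):
    w=q[(q[:,1]>a)&(q[:,1]<b)]
    if len(w): print(a,b,len(w),np.median(w,0).round(1),w.min(0).round(1),w.max(0).round(1))
k=(hsv[:,0]>80)&(hsv[:,0]<98)&(hsv[:,1]>60)&(abs(L[:,0])<60)&(abs(L[:,1])<40)
w=L[k]; print(len(w),w.mean(0),w.min(0),w.max(0), np.percentile(w[:,1],[3,97]))
w=q[(abs(q[:,1])<70)]; print(np.polyfit(w[:,1],w[:,0],1),np.polyfit(w[:,1],w[:,2],1))
E
```

```text
228
-95 -78 18 [  1.7 -79.8 114.1] [-12.3 -84.  108.3] [ 10.  -78.1 123.3]
-78 -50 49 [  3.9 -62.9 115.8] [-10.2 -77.8 106.8] [ 10.6 -50.1 123.6]
-50 -20 54 [  4.6 -35.4 115.8] [ -4.  -49.9 107. ] [ 11.9 -21.2 127.1]
20 50 41 [  4.2  38.1 114.6] [ -7.4  23.6 106.6] [  8.7  48.8 119.3]
50 78 61 [  4.5  67.3 115.3] [-13.5  50.2 103.7] [ 12.6  77.7 123.4]
78 95 5 [  5.3  78.5 119.3] [ -4.4  78.1 107.5] [ 10.6  79.8 122.2]
3029 [ 27.42400868  -8.03667553 434.27570926] [-59.53274646 -39.99530237  16.01389728] [ 46.49265175  39.99506379 573.5032696 ] [-38.51729881  35.07000935]
[-0.00343341  3.21558016] [-1.59536061e-03  1.14622339e+02]
```

```bash
python3 - <<'E'
from h import *
n="scene"; p,d=load(3,n)
# clip fingers' y extents & axle edges in pixel profile along axle
s=np.array([494,191.3]); ax=np.array([-np.sin(.227),np.cos(.227)])
c=r.get_calibration(n); T=np.array(c['T']); K=np.array([[c['fx'],0,c['cx']],[0,c['fy'],c['cy']],[0,0,1]])
def proj(X):
    X=np.array(X,float); q=(X-T[:3,3])@T[:3,:3]; q=np.c_[q[:,0],-q[:,1],-q[:,2]]
    return cv2.projectPoints(q,np.zeros(3),np.zeros(3),K,np.array(c['dist']))[0].reshape(-1,2)
for z,off in((110.5,0),(121.5,0)):
    ys=np.arange(-92,93,2); X=[np.r_[s+ax*y,z] for y in ys]; uv=proj(X).astype(np.float32)
    val=cv2.remap(p,uv[:,0].reshape(1,-1),uv[:,1].reshape(1,-1),cv2.INTER_LINEAR)[0]
    dd=cv2.remap(d,uv[:,0].reshape(1,-1),uv[:,1].reshape(1,-1),cv2.INTER_NEAREST)[0]
    print(z,[(int(y),int(v.mean()),) for y,v in zip(ys,val) if abs(y)>60 or abs(y)<22])
big=cv2.resize(np.ascontiguousarray(p[175:215,345:415,::-1]),(770,440),interpolation=cv2.INTER_CUBIC); cv2.imwrite("pics/s3big.png",big)
for nm,yy in (("collar",75),("collar",79),("end",84)):
    for sgn in(-1,1): print(nm,sgn*yy,((proj([np.r_[s+ax*sgn*yy,110.5]])[0]-[345,175])*11).round(0))
E
```

```text
110.5 [(-92, 167), (-90, 166), (-88, 165), (-86, 173), (-84, 187), (-82, 193), (-80, 174), (-78, 132), (-76, 94), (-74, 86), (-72, 107), (-70, 139), (-68, 164), (-66, 183), (-64, 183), (-62, 182), (-20, 185), (-18, 156), (-16, 114), (-14, 60), (-12, 41), (-10, 48), (-8, 86), (-6, 94), (-4, 100), (-2, 108), (0, 110), (2, 110), (4, 110), (6, 110), (8, 110), (10, 110), (12, 110), (14, 110), (16, 110), (18, 110), (20, 112), (62, 105), (64, 104), (66, 105), (68, 106), (70, 107), (72, 110), (74, 105), (76, 88), (78, 57), (80, 41), (82, 98), (84, 136), (86, 163), (88, 159), (90, 156), (92, 155)]
121.5 [(-92, 165), (-90, 159), (-88, 150), (-86, 130), (-84, 99), (-82, 76), (-80, 69), (-78, 74), (-76, 87), (-74, 108), (-72, 118), (-70, 121), (-68, 109), (-66, 105), (-64, 103), (-62, 100), (-20, 69), (-18, 47), (-16, 37), (-14, 35), (-12, 35), (-10, 35), (-8, 46), (-6, 58), (-4, 71), (-2, 83), (0, 86), (2, 81), (4, 97), (6, 110), (8, 109), (10, 112), (12, 115), (14, 115), (16, 117), (18, 119), (20, 121), (62, 118), (64, 116), (66, 99), (68, 79), (70, 61), (72, 45), (74, 41), (76, 71), (78, 112), (80, 151), (82, 159), (84, 161), (86, 159), (88, 156), (90, 153), (92, 152)]
collar -75 [110. 158.]
collar 75 [644. 109.]
collar -79 [ 95. 159.]
collar 79 [658. 107.]
end -84 [ 77. 161.]
end 84 [675. 106.]
```

View pics/s3big.png

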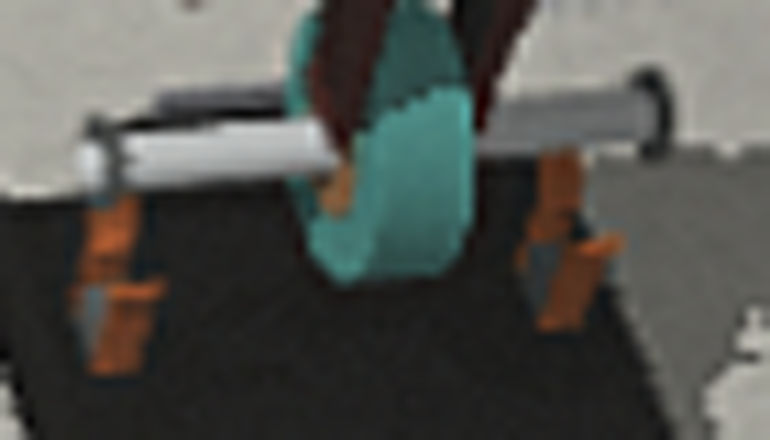

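```bash
python3 - <<'E'
from h import *
n="scene"
s=np.array([494,191.3]); ax=np.array([-np.sin(.227),np.cos(.227)]); ex=np.array([np.cos(.227),np.sin(.227)])
def projf(n):
    c=r.get_calibration(n); T=np.array(c['T']); K=np.array([[c['fx'],0,c['cx']],[0,c['fy'],c['cy']],[0,0,1]])
    def proj(X):
        X=np.array(X,float); q=(X-T[:3,3])@T[:3,:3]; q=np.c_[q[:,0],-q[:,1],-q[:,2]]
        return cv2.projectPoints(q,np.zeros(3),np.zeros(3),K,np.array(c['dist']))[0].reshape(-1,2)
    return proj
for n,k,(x0,y0,w,h) in (("scene",0,(345,175,70,40)),("top",0,(155,220,70,40))):
    p,d=load(k,n); big=cv2.resize(np.ascontiguousarray(p[y0:y0+h,x0:x0+w,::-1]),(770,440),interpolation=cv2.INTER_CUBIC)
    pr=projf(n)
    for x,z in((16.5,80),(-16.5,80),(6.25,67),(-6.25,67)):
        for a,b in((-71,-59),(59,71)):
            q=(pr([np.r_[s+ex*x+ax*y,z] for y in(a,b)])-[x0,y0]+.5)*11
            cv2.line(big,*[tuple(int(t) for t in e) for e in q],(0,255,0) if z==80 else (255,255,0),1)
    cv2.imwrite(f"pics/{n}0clip.png",big)
E
```

```text
(no output)
```

View pics/scene0clip.png

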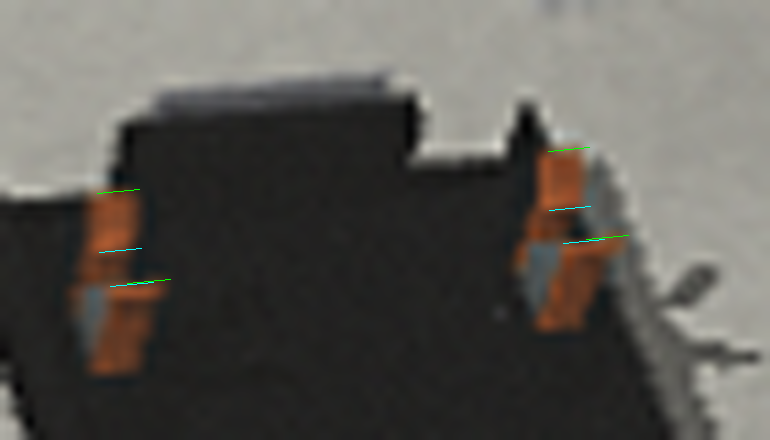

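View pics/top0clip.png

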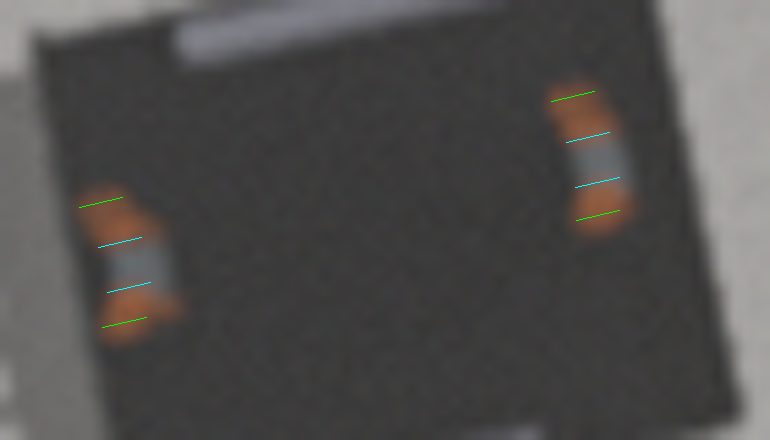

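```bash
python3 -m pendant '[[[0,0,0],[0,-0.002,-0.01],-1],[[0,0,0],[0,0,-0.01],-1],[[0,0,0],[0,0,-0.008],-1],[[0,0,0],[0,0,-0.004],-1],[[0,0,0],[0,0,-0.002],-1],[[0,0,0],[0,0,0],-1],[[0,0,0],[0,0,0],-1]]' 
python3 -c "
from h import *;st();
for n in('scene',):
  p,d=snap(4,n)
  x,y=(345,165)
  cv2.imwrite(f'pics/{n}4c.png',cv2.resize(np.ascontiguousarray(p[y:y+50,x:x+70,::-1]),(770,550),interpolation=cv2.INTER_CUBIC))"
```

```text
t: 7.28
position: [495.3, 189.7, 89.9]
tcp_rot: [-3.121, -0.357, -0.001]
wrist_force: [0.4, -0.7, -1.7]
width: 26.1
t 7.28 pos [495.3 189.7  89.9] yaw y 103.03 z [ 0.  0. -1.] tilt y -0.0001 F [ 0.4 -0.7 -1.7] w 26.1 j [0.24 0.42 1.8  0.   0.92 1.58]
```

View pics/scene4c.png

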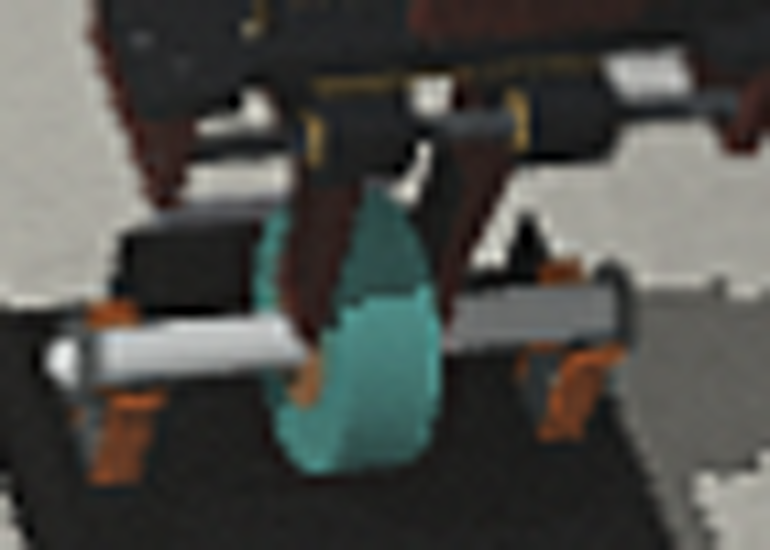

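```bash
python3 -m pendant '[[[0,0,0],[0,0,-0.001],-1],[[0,0,0],[0,0,-0.001],-1],[[0,0,0],[0,0,0],-1],[[0,0,0],[0,0,0],-1]]'; python3 -c "from h import *;st()"
python3 -m pendant '[[[0,0,0],[0,0,-0.001],-1],[[0,0,0],[0,0,0],-1]]'; python3 -c "from h import *;st()"
```

```text
t: 7.82
position: [495.7, 189.8, 87.9]
tcp_rot: [-3.121, -0.356, -0.002]
wrist_force: [1.9, 1.0, -0.1]
width: 25.6
t 7.83 pos [495.7 189.8  87.9] yaw y 103.02 z [ 0.001  0.    -1.   ] tilt y -0.0002 F [ 1.9  1.  -0.1] w 25.6 j [0.24 0.42 1.81 0.   0.91 1.58]
t: 8.07
position: [496.1, 189.9, 87.0]
tcp_rot: [-3.121, -0.356, -0.003]
wrist_force: [3.3, -0.2, 2.4]
width: 25.7
t 8.07 pos [496.1 189.9  87. ] yaw y 103.03 z [ 0.002  0.001 -1.   ] tilt y -0.0001 F [ 3.3 -0.2  2.4] w 25.7 j [0.24 0.43 1.81 0.   0.91 1.58]
```

```bash
python3 -m pendant '[[[0,0,0],[0.001,0,0],-1],[[0,0,0],[0.001,0,0],-1],[[0,0,0],[0,0,0],-1]]'; python3 -c "from h import *;st()"
python3 -m pendant '[[[0,0,0],[0,0,-0.001],-1],[[0,0,0],[0,0,0],-1]]'; python3 -c "from h import *;st()"
```

```text
t: 8.45
position: [496.4, 189.8, 86.7]
tcp_rot: [-3.121, -0.356, 0.002]
wrist_force: [-0.0, 2.7, 5.3]
width: 25.5
t 8.45 pos [496.4 189.8  86.7] yaw y 103.02 z [-0.001  0.    -1.   ] tilt y -0.0006 F [-0.   2.7  5.3] w 25.5 j [0.23 0.43 1.8  0.   0.91 1.58]
t: 8.7
position: [496.5, 189.7, 86.1]
tcp_rot: [-3.121, -0.356, 0.001]
wrist_force: [-1.2, 1.6, 8.4]
width: 26.0
t 8.7 pos [496.5 189.7  86.1] yaw y 103.03 z [-0.001  0.    -1.   ] tilt y -0.0003 F [-1.2  1.6  8.4] w 26.0 j [0.23 0.43 1.8  0.   0.91 1.58]
```

```bash
python3 -m pendant '[[[0,0,0],[0,0,0.0015],-1],[[0,0,0],[0,0,0],-1],[[0,0,0],[0,0,0],-0.3],[[0,0,0],[0,0,0],-0.1],[[0,0,0],[0,0,0],0.1],[[0,0,0],[0,0,0],0.1],[[0,0,0],[0,0,0],0.1]]'; python3 -c "
from h import *;st();
for n in('scene',):
  p,d=snap(5,n)
  x,y=(345,165)
  cv2.imwrite(f'pics/{n}5c.png',cv2.resize(np.ascontiguousarray(p[y:y+50,x:x+70,::-1]),(770,550),interpolation=cv2.INTER_CUBIC))"
```

```text
t: 9.57
position: [497.0, 189.6, 87.1]
tcp_rot: [-3.121, -0.357, 0.0]
wrist_force: [0.8, -0.3, -0.6]
width: 48.6
t 9.57 pos [497.  189.6  87.1] yaw y 103.03 z [-0.  0. -1.] tilt y -0.0001 F [ 0.8 -0.3 -0.6] w 48.6 j [0.23 0.43 1.8  0.   0.91 1.58]
```

View pics/scene5c.png

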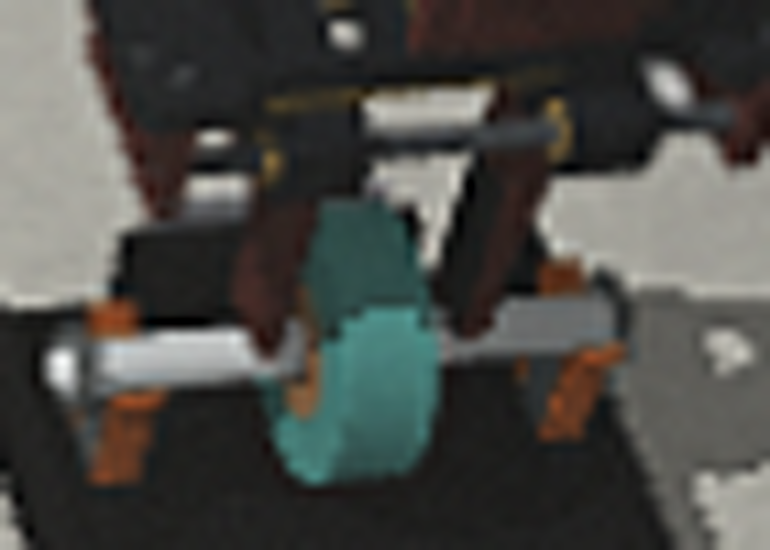

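```bash
python3 -m pendant '[[[0,0,0],[0,0,0.01],0.1],[[0,0,0],[0,0,0.02],0.1],[[0,0,0],[0,0,0.015],0.1],[[0,0,0],[0,0,0],-1],[[0,0,10],[0.00105,-0.00486,0],-1],[[0,0,10],[0.00105,-0.00486,0],-1],[[0,0,10],[0.00105,-0.00486,0],-1],[[0,0,10],[0.00105,-0.00486,0],-1],[[0,0,10],[0.00105,-0.00486,0],-1],[[0,0,10],[0.00105,-0.00486,0],-1],[[0,0,10],[0.00105,-0.00486,0],-1],[[0,0,10],[0.00105,-0.00486,0],-1],[[0,0,10],[0.00105,-0.00486,0],-1],[[0,0,0],[0,0,0],-1],[[0,0,0],[0,0,0],-1]]'; python3 -c "
from h import *;st();
for n in('scene',):
  p,d=snap(6,n)
  x,y=(345,165)
  cv2.imwrite(f'pics/{n}6c.png',cv2.resize(np.ascontiguousarray(p[y:y+50,x:x+70,::-1]),(770,550),interpolation=cv2.INTER_CUBIC))"
```

```text
t: 11.5
position: [506.2, 146.0, 131.8]
tcp_rot: [-1.959, -2.455, 0.001]
wrist_force: [0.8, -0.4, -0.5]
width: 0.6
t 11.5 pos [506.2 146.  131.8] yaw y 12.83 z [-0.001 -0.    -1.   ] tilt y -0.0006 F [ 0.8 -0.4 -0.5] w 0.6 j [ 0.15  0.36  1.77  0.    1.01 -0.07]
```

View pics/scene6c.png

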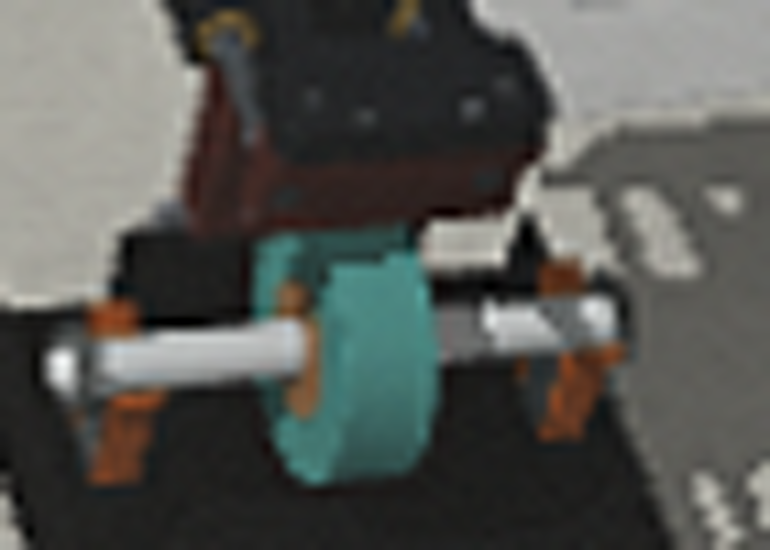

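```bash
python3 -m pendant '[[[0,0,0],[0,0,-0.02],-1],[[0,0,0],[0,0,-0.015],-1],[[0,0,0],[0,0,-0.009],-1],[[0,0,0],[0,0,-0.003],-1],[[0,0,0],[0,0,0],-1],[[0,0,0],[0,0,0],-1]]'; python3 -c "from h import *;st()"
```

```text
t: 12.3
position: [506.9, 145.9, 85.5]
tcp_rot: [1.955, 2.459, 0.001]
wrist_force: [-0.3, 0.2, -0.0]
width: 0.7
t 12.3 pos [506.9 145.9  85.5] yaw y 13.03 z [ 0.001  0.    -1.   ] tilt y 0.0007 F [-0.3  0.2 -0. ] w 0.7 j [ 0.15  0.42  1.81 -0.    0.9  -0.08]
```

```bash
python3 -m pendant '[[[0,0,0],[0,0,-0.0015],-1],[[0,0,0],[0,0,-0.0015],-1],[[0,0,0],[0,0,0],-1]]'; python3 -m pendant '[[[0,0,0],[0,0,-0.001],-1],[[0,0,0],[0,0,0],-1]]';python3 -m pendant '[[[0,0,0],[0,0,-0.001],-1],[[0,0,0],[0,0,0],-1]]'
```

```text
t: 12.68
position: [506.4, 145.9, 82.0]
tcp_rot: [-1.955, -2.459, 0.0]
wrist_force: [-0.6, -0.3, 0.3]
width: 0.2
t: 12.92
position: [506.6, 145.9, 81.3]
tcp_rot: [1.955, 2.459, 0.0]
wrist_force: [-0.5, 0.7, 1.6]
width: 0.4
t: 13.18
position: [506.8, 145.9, 80.5]
tcp_rot: [1.955, 2.459, 0.001]
wrist_force: [-0.9, -1.0, 4.4]
width: 0.7
```

```bash
for i in 1 ; do python3 -m pendant '[[[0,0,0],[0,0,-0.001],-1],[[0,0,0],[0,0,0],-1]]' | sed -n '1,4p'; python3 -m pendant '[[[0,0,0],[0,0,-0.001],-1],[[0,0,0],[0,0,0],-1]]' | sed -n '1,4p'; done
```

```text
t: 13.42
position: [506.9, 145.9, 79.8]
tcp_rot: [1.954, 2.459, 0.001]
wrist_force: [-1.0, -0.7, 7.9]
t: 13.68
position: [507.1, 145.9, 79.0]
tcp_rot: [1.954, 2.458, 0.001]
wrist_force: [-2.1, -1.0, 9.9]
```

```bash
python3 -m pendant '[[[0,0,0],[0,0,-0.001],-1],[[0,0,0],[0,0,0],-1]]' | sed -n '1,4p'; python3 -m pendant '[[[0,0,0],[0,0,-0.0007],-1],[[0,0,0],[0,0,0],-1]]' | sed -n '1,4p'
```

```text
t: 13.92
position: [507.1, 145.8, 78.1]
tcp_rot: [1.954, 2.458, 0.001]
wrist_force: [-2.1, -0.8, 10.6]
t: 14.18
position: [507.2, 145.8, 77.4]
tcp_rot: [1.954, 2.458, 0.001]
wrist_force: [-2.5, -2.2, 11.7]
```

```bash
python3 -m pendant '[[[0,0,0],[0,0,-0.0008],-1],[[0,0,0],[0,0,0],-1]]' | sed -n '1,4p'; python3 -m pendant '[[[0,0,0],[0,0,-0.0008],-1],[[0,0,0],[0,0,0],-1]]' | sed -n '1,4p'
```

```text
t: 14.42
position: [507.2, 145.8, 76.5]
tcp_rot: [1.954, 2.458, 0.001]
wrist_force: [-1.5, -0.9, 9.8]
t: 14.68
position: [507.1, 145.7, 75.5]
tcp_rot: [1.954, 2.458, 0.001]
wrist_force: [-0.2, -1.4, 6.8]
```

```bash
python3 -m pendant '[[[0,0,0],[0,0,-0.001],-1],[[0,0,0],[0,0,0],-1]]' | sed -n '1,4p'; python3 -m pendant '[[[0,0,0],[0,0,-0.001],-1],[[0,0,0],[0,0,0],-1]]' | sed -n '1,4p';python3 -m pendant '[[[0,0,0],[0,0,0],-1],[[0,0,0],[0,0,0],-1]]' | sed -n '1,4p'; python3 -c "
from h import *;st();
for n in('scene','top'):
  p,d=snap(7,n)
  x,y=(345,165) if n=='scene' else (155,215)
  cv2.imwrite(f'pics/{n}7c.png',cv2.resize(np.ascontiguousarray(p[y:y+50,x:x+70,::-1]),(770,550),interpolation=cv2.INTER_CUBIC))"
```

```text
t: 14.92
position: [507.0, 145.7, 74.1]
tcp_rot: [1.954, 2.459, 0.001]
wrist_force: [0.4, -1.6, 3.3]
t: 15.18
position: [506.0, 146.0, 72.4]
tcp_rot: [-1.955, -2.458, 0.001]
wrist_force: [0.2, 0.6, 1.2]
t: 15.42
position: [506.3, 145.9, 72.7]
tcp_rot: [-1.955, -2.459, 0.0]
wrist_force: [-1.3, 0.6, 1.0]
t 15.43 pos [506.3 145.9  72.7] yaw y 13.03 z [-0.  0. -1.] tilt y -0.0004 F [-1.3  0.6  1. ] w 0.2 j [ 0.15  0.44  1.82  0.    0.87 -0.08]
```

View pics/scene7c.png

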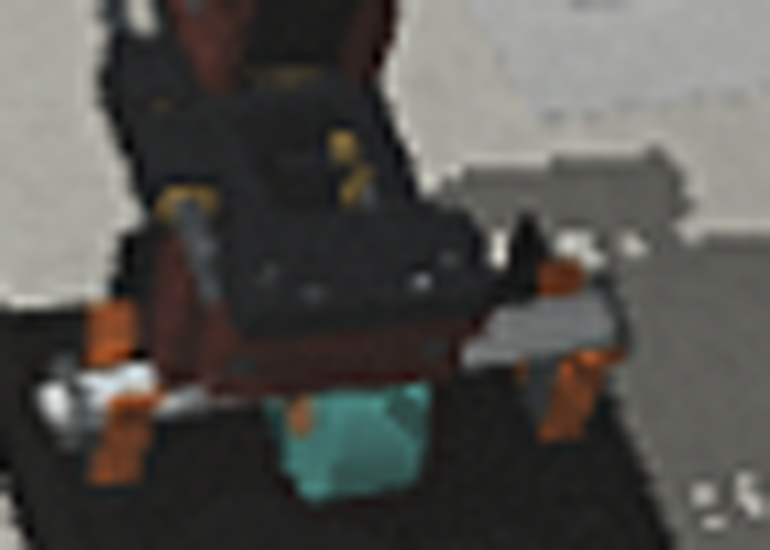

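```bash
python3 - <<'E'
from h import *
s=np.array([494,191.3])+ -1.5*np.array([-.225,.974]); ax=np.array([-np.sin(.227),np.cos(.227)]); ex=np.array([np.cos(.227),np.sin(.227)])
for k in (5,7):
    p,d=load(k,"scene"); v,u=np.nonzero(d>0); P=depthpts("scene",np.c_[u,v],d[v,u])
    S=cv2.cvtColor(p,cv2.COLOR_RGB2HSV)[v,u,1]
    L=np.c_[(P[:,:2]-s)@ex,(P[:,:2]-s)@ax,P[:,2]]
    for a,b in((-90,-80),(-72,-50),(-50,-25),(25,50),(50,72),(80,90)):
        w=L[(L[:,1]>a)&(L[:,1]<b)&(abs(L[:,0])<12)&(S<60)&(L[:,2]>50)&(L[:,2]<90)]
        if len(w): print(k,a,b,len(w),np.median(w,0).round(1))
E
```

```text
5 -90 -80 10 [  4.4 -81.6  76.6]
5 -72 -50 36 [  4.2 -60.4  77.7]
5 -50 -25 35 [  4.7 -37.8  76.1]
5 25 50 26 [ 5.7 42.1 76.2]
5 50 72 37 [ 4.6 61.8 77.9]
7 -90 -80 12 [  1.4 -81.5  61.4]
7 -72 -50 20 [  1.8 -61.1  65.4]
7 -50 -25 7 [  6.5 -46.8  61.9]
7 25 50 26 [ 4.8 42.2 73.8]
7 50 72 43 [ 3.9 61.4 76. ]
```

```bash
python3 -m pendant '[[[0,0,0],[0,0,0.005],-1],[[0,0,0],[0,0,0.02],-1],[[0,0,0],[0,0,0.03],-1],[[0,0,0],[0,0,0],-1],[[0,0,0],[-0.0051,0.022,0],-1],[[0,0,0],[-0.0051,0.022,0],-1],[[0,0,0],[-0.0051,0.022,0],-1],[[0,0,0],[-0.0051,0.022,0],-1],[[0,0,0],[0,0,0],-1],[[0,0,0],[0,0,-0.02],-1],[[0,0,0],[0,0,-0.02],-1],[[0,0,0],[0,0,-0.002],-1],[[0,0,0],[0,0,0],-1],[[0,0,0],[0,0,0],-1]]'; python3 -c "
from h import *;st();
for n in('scene',):
  p,d=snap(8,n)
  x,y=(345,165)
  cv2.imwrite(f'pics/{n}8c.png',cv2.resize(np.ascontiguousarray(p[y:y+50,x:x+70,::-1]),(770,550),interpolation=cv2.INTER_CUBIC))"
```

```text
t: 17.27
position: [486.8, 233.8, 86.5]
tcp_rot: [1.955, 2.458, 0.002]
wrist_force: [0.2, 0.5, -0.1]
width: 0.4
t 17.27 pos [486.8 233.8  86.5] yaw y 13.02 z [ 0.001  0.    -1.   ] tilt y 0.0012 F [ 0.2  0.5 -0.1] w 0.4 j [ 0.32  0.44  1.79 -0.    0.92  0.09]
```

View pics/scene8c.png

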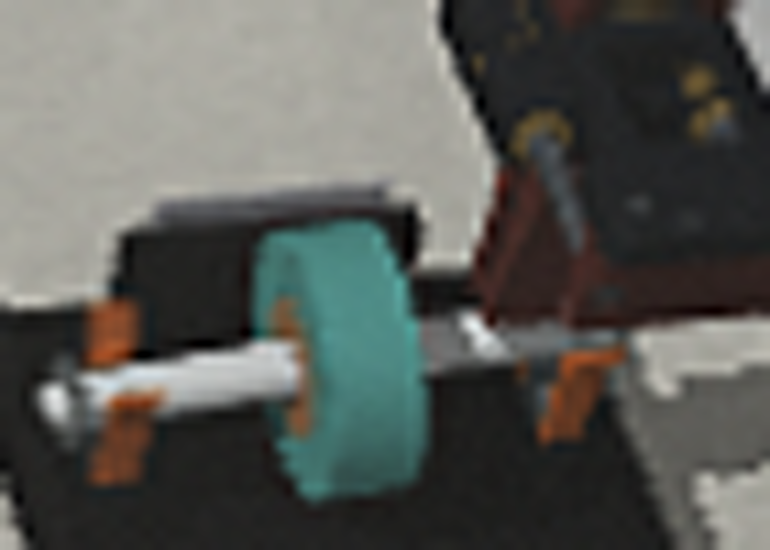

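```bash
python3 -m pendant '[[[0,0,0],[0,0,-0.002],-1],[[0,0,0],[0,0,-0.002],-1],[[0,0,0],[0,0,-0.001],-1],[[0,0,0],[0,0,0],-1]]'| sed -n '1,4p'; python3 -m pendant '[[[0,0,0],[0,0,-0.001],-1],[[0,0,0],[0,0,0],-1]]' | sed -n '1,4p'; python3 -m pendant '[[[0,0,0],[0,0,-0.001],-1],[[0,0,0],[0,0,0],-1]]' | sed -n '1,4p'
```

```text
t: 17.82
position: [486.0, 233.9, 80.7]
tcp_rot: [-1.955, -2.459, 0.001]
wrist_force: [0.7, -0.4, 0.7]
t: 18.08
position: [486.1, 233.9, 79.8]
tcp_rot: [-1.955, -2.459, 0.0]
wrist_force: [0.5, -0.1, 0.2]
t: 18.32
position: [486.4, 234.0, 79.2]
tcp_rot: [1.955, 2.459, 0.001]
wrist_force: [-1.1, -0.4, 4.1]
```

```bash
python3 -m pendant '[[[0,0,0],[0,0,-0.001],-1],[[0,0,0],[0,0,0],-1]]' | sed -n '1,4p'; python3 -m pendant '[[[0,0,0],[0,0,-0.001],-1],[[0,0,0],[0,0,0],-1]]' | sed -n '1,4p'
```

```text
t: 18.58
position: [486.5, 234.1, 78.4]
tcp_rot: [1.955, 2.459, 0.001]
wrist_force: [-1.3, 0.3, 7.2]
t: 18.82
position: [486.7, 234.3, 77.6]
tcp_rot: [1.955, 2.459, 0.002]
wrist_force: [-0.7, 0.8, 8.4]
```

```bash
python3 -m pendant '[[[0,0,0],[0,0,-0.0008],-1],[[0,0,0],[0,0,0],-1]]' | sed -n '1,4p'; python3 -m pendant '[[[0,0,0],[0,0,-0.0008],-1],[[0,0,0],[0,0,0],-1]]' | sed -n '1,4p'
```

```text
t: 19.08
position: [486.7, 234.3, 77.0]
tcp_rot: [1.955, 2.459, 0.002]
wrist_force: [-0.9, -0.0, 10.2]
t: 19.32
position: [486.7, 234.4, 76.2]
tcp_rot: [1.955, 2.459, 0.003]
wrist_force: [-1.7, 0.1, 9.0]
```

```bash
python3 -m pendant '[[[0,0,0],[0,0,-0.0008],-1],[[0,0,0],[0,0,0],-1]]' | sed -n '1,4p'; python3 -m pendant '[[[0,0,0],[0,0,-0.0008],-1],[[0,0,0],[0,0,0],-1]]' | sed -n '1,4p';python3 -m pendant '[[[0,0,0],[0,0,-0.001],-1],[[0,0,0],[0,0,0],-1]]' | sed -n '1,4p'
```

```text
t: 19.58
position: [486.8, 234.4, 75.4]
tcp_rot: [1.955, 2.459, 0.003]
wrist_force: [-1.3, 1.1, 9.0]
t: 19.82
position: [486.8, 234.5, 74.5]
tcp_rot: [1.955, 2.459, 0.003]
wrist_force: [-1.1, 1.9, 8.1]
t: 20.08
position: [486.7, 234.4, 73.1]
tcp_rot: [1.955, 2.459, 0.002]
wrist_force: [-0.8, 1.2, 4.8]
```

```bash
python3 -m pendant '[[[0,0,0],[0,0,-0.001],-1],[[0,0,0],[0,0,0],-1]]' | sed -n '1,4p'; python3 -m pendant '[[[0,0,0],[0,0,-0.001],-1],[[0,0,0],[0,0,0],-1]]' | sed -n '1,4p';python3 -m pendant '[[[0,0,0],[0,0,0],-1],[[0,0,0],[0,0,0],-1]]' | sed -n '1,4p'
```

```text
t: 20.32
position: [486.5, 234.1, 71.7]
tcp_rot: [1.955, 2.459, 0.001]
wrist_force: [-0.1, 2.2, 1.6]
t: 20.58
position: [485.3, 233.4, 70.1]
tcp_rot: [-1.954, -2.459, 0.003]
wrist_force: [-0.4, 0.7, 0.1]
t: 20.82
position: [485.9, 233.7, 70.4]
tcp_rot: [-1.955, -2.459, 0.001]
wrist_force: [0.6, -0.3, 0.4]
```

```bash
python3 -m pendant '[[[0,0,0],[0,0,0.01],-1],[[0,0,0],[0,0,0.03],-1],[[0,0,0],[0,0,0.04],-1],[[0,0,0],[0,0,0.04],-1],[[0,0,0],[-0.05,0,0.04],-1],[[0,0,0],[-0.05,0,0.03],-1],[[0,0,0],[-0.03,0,0],-1],[[0,0,0],[0,0,0],-1],[[0,0,0],[0,0,0],-1]]'; cat > chk.py <<'E'
from h import *
import sys
k=sys.argv[1]; st()
for n in('scene','top'):
  p,d=snap(k,n)
  x,y=(345,165) if n=='scene' else (155,215)
  cv2.imwrite(f'pics/{n}{k}c.png',cv2.resize(np.ascontiguousarray(p[y:y+50,x:x+70,::-1]),(770,550),interpolation=cv2.INTER_CUBIC))
s=np.array([494,191.3])+ -1.5*np.array([-.225,.974]); ax=np.array([-np.sin(.227),np.cos(.227)]); ex=np.array([np.cos(.227),np.sin(.227)])
for n in("scene","top"):
    p,d=load(k,n); v,u=np.nonzero(d>0); P=depthpts(n,np.c_[u,v],d[v,u])
    S=cv2.cvtColor(p,cv2.COLOR_RGB2HSV)[v,u,1]
    L=np.c_[(P[:,:2]-s)@ex,(P[:,:2]-s)@ax,P[:,2]]
    for a,b in((-90,-80),(-72,-50),(-50,-25),(25,50),(50,72),(80,90)):
        w=L[(L[:,1]>a)&(L[:,1]<b)&(abs(L[:,0])<12)&(S<60)&(L[:,2]>50)&(L[:,2]<90)]
        if len(w): print(n,a,b,len(w),np.median(w,0).round(1))
E
python3 chk.py 9
```

```text
t: 21.95
position: [358.3, 234.1, 260.1]
tcp_rot: [1.954, 2.459, 0.002]
wrist_force: [-0.1, 0.3, -0.0]
width: 0.9
t 21.95 pos [358.3 234.1 260.1] yaw y 13.04 z [ 0.001  0.    -1.   ] tilt y 0.0014 F [-0.1  0.3 -0. ] w 0.9 j [ 0.42  0.07  1.8  -0.    1.27  0.19]
scene -90 -80 11 [  1.8 -82.   63.8]
scene -72 -50 22 [  2.2 -60.2  65.1]
scene -50 -25 42 [  4.6 -36.2  64.9]
scene 25 50 41 [ 3.1 37.6 63.8]
scene 50 72 24 [ 2.5 58.3 64.8]
top -90 -80 6 [ -2.  -81.2  62. ]
top -72 -50 38 [ -1.1 -60.7  67.6]
top -50 -25 44 [ -2.4 -36.9  67.2]
top 25 50 40 [-2.1 35.9 66.9]
top 50 72 38 [-0.5 61.5 66.9]
top 80 90 2 [ 0.6 81.2 66.4]
```

View pics/scene9c.png

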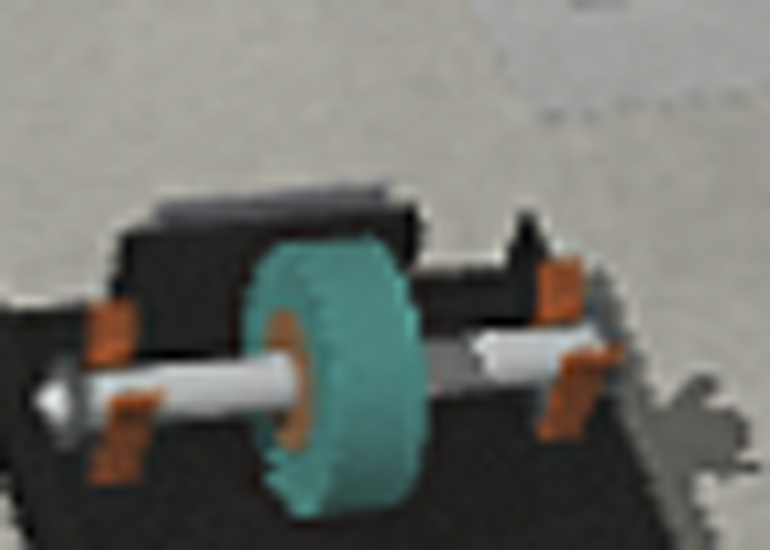

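View pics/scene9.png

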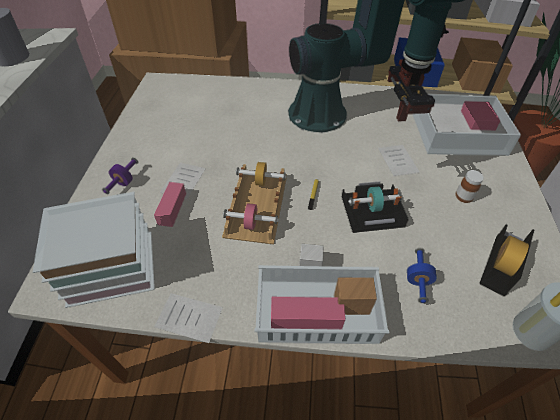

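```bash
python3 -m pendant '[[[0,0,0],[0,0,0],-1],[[0,0,0],[0,0,0],-1]]'; python3 -c "
from h import *
print(r.close_job())"
```

```text
t: 22.3
position: [357.7, 233.8, 259.3]
tcp_rot: [-1.955, -2.458, 0.001]
wrist_force: [-0.1, -0.6, -1.1]
width: 0.6
the job is handed in; nothing more can be done
None
```

The turquoise roll is loaded in the dispenser and the job is handed in at about 22 s. No verdict was reported.

**What I did:** I gripped the roll by its flat sides, lifted it out of the rack and laid its axle on both pairs of lips. Then, with the gripper closed, I pressed the bare axle about 45 mm from the middle, first at the right clip and then at the left. Each clip snapped in turn, and the highest wrist force I read was about 12 N. The right clip had been home for over 2 s, with the left end still up, before I pressed the left; the depth reading then showed a slope of roughly 0.1 rad.

**Last checks:**
- **Height and level:** the top view reads the axle's upper surface at about 67 mm at both ends, against 68 mm nominal. It is level and fully down within what the cameras can resolve.
- **Centring:** the axle is within about 2 mm of centre, both across and along the clips.
- **Other things:** pink and gold rolls, cartons, marker and jar look unmoved by eye in the picture; I did not measure them.
- **Robot:** the gripper is well clear of everything.

**Disagreements:** the two cameras differed by 1 to 3 mm on where the clips lie along the axle, so I placed the roll on a compromise. I could not read the clip opening angles directly. I judged both clips shut from the force dropping to nearly zero and from the picture.

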